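# Hold the cap press down on a tube rack

## Task

Press the caps of the purple tube rack home in the white bench press. Push the blue sprung feed plate all the way in, so that the rack slides under the press as far as it goes, and let the plate spring back; then flip the red safety catch over to the outside as far as it goes, and only then pull the yellow lever bar towards the feed-plate side, down to its stop. Finish while still holding the bar down there with the gripper, with the rack clamped under the pressure plate, and leave the tip box, bottle and jar where they stand.

Things in the scene. Friction and masses are not known exactly. Their poses are not given: they have to be found in the camera images.
- press: White hand cap press, fixed. Origin at bench height, midway between its cheeks, right under the lever's pivot. x: from its front (feed-plate side) to its back, y: to the catch side, z up. Bed 20 mm high, from 165 mm before to 100 mm behind the origin, 130 mm wide. Cheeks 61 mm to either side and 43 mm to front and back; head between them, top 168 mm. Yaw up to 0.25 rad either way.
- rack: Loose purple tube rack 128 x 86 x 50 mm (x, y, z) with 24 caps, 0.2 kg. Origin: middle of its underside. It stands on the bed between low guides and slides only along the press's x. It starts 30 to 44 mm before the press's origin; home, at the end stop, it is within 2 mm of it. The fully pushed feed plate brings it home, where it stays.
- feed_plate (a point): Centre of the front face of the blue upright feed plate, 44 mm wide (y), 50 mm tall, 8 mm thick, square to the press's x; at rest 156 mm before the press's origin, centre 47 mm above the bench, lower edge 22 mm. Pushed along the press's +x it slides 45 mm; the point moves with it.
- feed (a joint): Travel of the feed plate, 0 at rest to 0.045 m fully in (end stop). Its spring takes 3 N at the start and 8.5 N at the end, and returns it to 0 when let go.
- catch_knob (a point): Grip point on the red catch's knob: a round bar 18 mm in diameter, along the press's x, free from 22 mm in front of this point to 26 mm behind it, where its red stem goes down. At rest 115 mm above catch_hinge, 155 mm above the bench, 117 mm before and 90 mm to the +y side of the press's origin. It swings outwards (press +y); at 1.4 rad it is 60 mm above the bench. The point moves with it.
- catch_hinge (a point): Point on the catch's hinge axis (along the press's x) right below the resting catch_knob, 40 mm above the bench; fixed to the press. The knob turns about it at radius 115 mm.
- catch (a joint): Angle of the red safety catch: 0 standing upright as a prop under the lever's dark lug, blocking it (the lever then moves only about 0.06 rad); 1.4 rad flipped fully outwards (press +y), at its stop. No spring: a stiff hinge (about 1.5 N at the knob) keeps it where it is left. Starts at 0 to 0.07. The lever is free above about 0.4.
- lever_grip (a point): Centre of the yellow lever bar: round, 18 mm in diameter, 110 mm long between two dark arms, along the press's y. At rest 283 mm above the bench and 44 mm behind the press's origin. Open space below it down to the head. The point moves with the lever.
- lever_hinge (a point): Middle of the lever's pivot axis (along the press's y), 140 mm above the bench; fixed. The bar swings about it at radius 150 mm, leaning 0.3 rad back (press +x) from the vertical at rest and 0.9 rad forward (press -x) at the end, where it is 233 mm above the bench.
- lever (a joint): Angle of the lever, 0 at rest (leaning back) to 1.2 rad at its stop (pulled forward and down). It is sprung and returns to 0 when let go; pulling the bar takes about 3 N at first and 9 N at the end. From about 0.9 rad the pressure plate stands on the rack's caps.
- platen: Aluminium pressure plate 76 x 84 x 12 mm under the press head, origin at the middle of its underside; 84 mm above the bench at rest, lowered 15.6 mm per rad by the lever and sprung, so that it clamps the rack that is home (caps 70 mm above the bench) with 8 N or more near the end of the stroke.
- tip_box: Bystander: white tip box with blue lid, 122 x 84 x 66 mm, origin under its centre, on the bench beside the press.
- bottle: Bystander: bottle with red cap, 60 mm in diameter, 125 mm tall, origin under its centre.
- jar: Bystander: jar with green lid, 68 mm in diameter, 75 mm tall, origin under its centre.
There are look-alikes about, which are no part of the job. There is more than one size of the rack; the job needs the middle-sized.

How it is judged:
On the way, in this order (a step that is already met when the one before it is completed fails the run):
1. feed plate pushed fully in and the rack home under the press (value of joint feed above 0.041 m and x of rack in the frame of press above -0.006 m and value of joint catch below 0.5 rad and value of joint lever below 0.2 rad), for 0.1 s.
2. feed plate back out and safety catch flipped over while the lever is still up (value of joint catch above 1.1 rad and value of joint feed below 0.01 m and value of joint lever below 0.2 rad), for 0.2 s.
3. lever pulled down and held by the gripper, rack clamped (value of joint lever above 1.05 rad and value of joint catch above 1.1 rad and value of joint feed below 0.01 m and x of rack in the frame of press above -0.006 m and z of rack in the frame of press below 0.024 m and contact force between the fingers and lever above 1.5 N and contact force between platen and rack above 5 N), for 0.5 s.
At the end, for the whole second after the job is handed in: The lever is held still by the gripper (at least 1.5 N) at more than 1.05 of its 1.2 rad, the catch is flipped beyond 1.1 of its 1.4 rad, the feed plate is back within 10 mm of rest, and the rack is home within 6 mm, flat on the bed, with the pressure plate on it at more than 5 N (all of step 3 and velocity of joint lever between -0.1 and 0.1 rad/s); the arm keeps its last pose, push and grip.
It fails at once if lever pulled against or past a closed catch (value of joint lever above 0.25 rad and value of joint catch below 0.4 rad).
It fails at once if a bystander is pushed away or knocked over (distance of any of tip_box, bottle, jar from where it was at the start of the episode above 0.03 m or angle between any of tip_box, bottle, jar's own z axis and vertical above 0.4 rad).
It fails at once if the rack is tipped (angle between rack's own z axis and vertical above 0.25 rad).
It also fails if it takes over 69 s, if anything falls off the work surface, if the arm or the gripper's body presses on something with over 40 N, if the wrist force passes 120 N, or if a joint passes its speed limit or range.

## Robot

A 6-joint arm with a two-finger parallel gripper is mounted at the origin on the work surface. World frame = base frame: x ahead of the robot, y to its left, z up, the work surface at z = 0. Lengths are in m, angles in rad, forces in N, time in s.
With the tool pointing down it reaches from about 0.35 to 0.875 m from the base axis. Payload 15.5 kg.
Tool frame: the origin (TCP) lies between the finger pads; the fingertips stand 25 mm ahead of it and the grasp point (between the pads) lies 6 mm ahead of it; z points along the fingers, y is the direction in which the jaws open and shut (so a half turn about z gives the same grasp; the last joint's range is limited). The gripper opens to 85 mm and grips with 20 to 120 N. Pads are 22 mm wide; open, the fingers measure 114 mm over their backs; the gripper's body (76 mm by 85 mm) begins 54 mm behind the grasp point. The pads swing forward as they close: fully open they stand 13 mm farther back than shut.
Start: joints at [-1.343, 0.494, 1.345, -0, 1.302, -0.096], TCP at [0.199, -0.593, 0.256] pointing down, gripper open.
Joint ranges: [-2.91, 2.91], [-0.82, 2.16], [0.22, 2.67], [-1.22, 4.37], [0.12, 2.79], [-3.08, 3.08]. Speed limits (rad/s): [1.89, 1.89, 2.57, 3.01, 3.01, 3.01].

## Interface

Orientations are given as a unit quaternion [x, y, z, w].
In Python, from rig import monitor, eyes, order gives the robot as it stands.
- The arm moves only by the shell command python3 -m pendant 'ROWS' [FORCE]. ROWS is a JSON object of lists of equal length, an entry for each row: "offset": the shift along the tool's x, y, z in m, a list of three; "spin": the turn about the tool's z in rad; "gripper": the finger opening in m, from 0 to 0.0854. In form: {"offset": [[x, y, z], ...], "spin": [spin, ...], "gripper": [gripper, ...]}. A call has 1 to 12 rows; each row is the pose to reach, as a shift and turn from the pose measured when the call began, along the tool's axes at that moment; what a row does not reach only later rows make up. A row lasts 1/12 s, in which the tool goes at most 41.7 mm and 7.16 degrees, less where a joint would pass 70% of its speed; a pose out of reach is approached as far as the arm can. A call with a gripper value outside its range is refused whole. The fingers move at their own pace and stop on an object; FORCE is the grip in N (left out, the last holds). Time passes only in rows, so rows that repeat a pose let the fingers close. It gives the time, the measured TCP pose, the force and the opening at its end, in the units of the state.
- monitor.read_state(): the state, without advancing time (a new reading comes with each control period).
- eyes.snapshot(name): name is "scene" or "top" or "wrist"; returns the picture (420x560x3 uint8, red, green, blue); there is no depth.
- eyes.camera_info(name): a dict with "fx", "fy", "cx", "cy" (pixels), "rvec" (rotation vector, rad) and "tvec" (3), from world to camera coordinates, as OpenCV has them. Camera axes: x right, y down, z forward; pixel columns grow to the right and rows downward; lengths in m; the calibration is good to about 2 mm. A picture is of the moment at which its call begins: read the wrist's pose just before it. camera_info takes no time and is no camera call; for the wrist camera it gives the pose at the moment of the call.
- order.sign_off(): hands the job in, once; it reports no verdict.
Trained networks look in the newest picture that a camera, given by its name, has taken for a name from the list of things; names that differ only in an ending like _2 or _b are one class to them, and where a whole thing is asked for, a point or a joint stands for the part that bears it (a point fixed in the world has none). Each returns a list of dicts, best first, with "p" (0 to 1); they miss things now and then, are a little off and sometimes report something else, mostly with a low value. They report only what shows in the picture. A call takes as long as a camera call. They do not tell look-alikes from the thing itself.
- eyes.outline_of(thing, camera): "region" (420x560 bool, what is visible of it) and "rect" ([left, top, right, bottom] in pixels, round what is visible of it).
- eyes.spot_point(thing, camera): "xy" ([column, row] in pixels: a listed point, or the origin of a listed thing).
The state is a dict: "clock": time; "joint_pos": joint angles; "joint_vel": joint speeds; "effort": joint torques, N m; "position": TCP position; "tool_rot": TCP orientation; "wrist_force": force on the tool from outside, world axes, zero at the start; "ft_torque": the same for the moment, N m; "finger_gap": opening from 0.0 (shut) to 1.0 (fully open).
Only numpy, scipy, OpenCV 4.12 (cv2) and the standard library are available. Lean on these libraries where they do the work, as an engineer would, in place of code of your own. Each camera call takes 0.05 s, during which the arm holds its last target. There are 200 camera calls.

## Working session

There is one attempt and no reset: what is moved stays moved. The work goes in short steps, Python scripts to look and compute and a shell command to move; the robot and the scene stay as the last step left them, time stands still between calls to the robot, and variables do not carry over. Pictures are saved under pics/ and viewed, about 8 in all and at most 12, crops included, and the job is handed in when it is done.

```bash
ls; mkdir -p pics
python3 - <<'E'
from rig import monitor, eyes
import cv2,numpy as np
print(monitor.read_state())
for n in ["scene","top"]:
    im=eyes.snapshot(n); cv2.imwrite(f"pics/{n}0.png",im[:,:,::-1])
    c=eyes.camera_info(n); R=cv2.Rodrigues(np.array(c["rvec"]))[0]; print(n,c,-R.T@np.array(c["tvec"]))
    for t in ["feed_plate","catch_knob","catch_hinge","lever_grip","lever_hinge","press","rack","tip_box","bottle","jar"]:
        print(n,t,[(np.round(d["xy"]),round(d["p"],2)) for d in eyes.spot_point(t,n)[:3]])
E
```

```text
pics
{'clock': 0.0, 'joint_pos': array([-1.34249032e+00,  4.94191593e-01,  1.34612919e+00,  1.76976451e-05,
        1.30249250e+00, -9.55054470e-02]), 'joint_vel': array([ 0.00066035, -0.0001117 ,  0.00093883,  0.00025773, -0.00081363,
        0.00019842]), 'effort': array([-1.82813379e-03, -8.82183981e+01, -3.83874393e+01, -4.20595770e-04,
        1.01579961e-02,  7.46634413e-06]), 'position': array([ 0.1987947 , -0.59219821,  0.25569566]), 'tool_rot': array([ 9.86922069e-01,  1.61196950e-01, -3.19832242e-05, -6.09534693e-04]), 'wrist_force': array([-0.26527646,  0.206673  ,  0.73095216]), 'ft_torque': array([-0.03880487, -0.06148864, -0.02604349]), 'finger_gap': 1.0014515334297356}
scene {'fx': 471.90659584547427, 'fy': 471.90659584547427, 'cx': 283.1404214749265, 'cy': 214.6844721535843, 'rvec': array([ 2.09143897,  0.66652404, -0.33149436]), 'tvec': array([-0.51999635,  0.0132872 ,  1.61204666])} [ 1.17115396 -0.78985496  0.93476989]
scene feed_plate [(array([259., 242.]), 0.78), (array([304., 237.]), 0.26)]
scene catch_knob [(array([285., 202.]), 0.55)]
scene catch_hinge [(array
[... 536 characters left out ...]
.01992860926663, 'rvec': array([ 2.12351637, -2.11964206,  0.21156962]), 'tvec': array([0.10434728, 0.60577115, 1.21312951])} [0.3602822  0.11121735 1.30665898]
top feed_plate [(array([289., 256.]), 0.74)]
top catch_knob [(array([251., 241.]), 0.51)]
top catch_hinge [(array([253., 249.]), 0.61)]
top lever_grip [(array([279., 166.]), 0.86)]
top lever_hinge [(array([286., 195.]), 0.78), (array([284., 202.]), 0.2)]
top press [(array([285., 205.]), 0.71)]
top rack [(array([285., 218.]), 0.92), (array([250., 323.]), 0.92), (array([266., 144.]), 0.77)]
top tip_box [(array([161., 214.]), 0.66), (array([282., 164.]), 0.41)]
top bottle [(array([359., 196.]), 0.6)]
top jar [(array([378., 249.]), 0.6)]
```

Run:
```python
import cv2
a=cv2.imread("pics/top0.png")
cv2.imwrite("pics/top_c.png",cv2.resize(a[60:360,110:440],None,fx=2.0,fy=2.0,interpolation=cv2.INTER_CUBIC))
```

```text
(no output)
```

View pics/scene0.png

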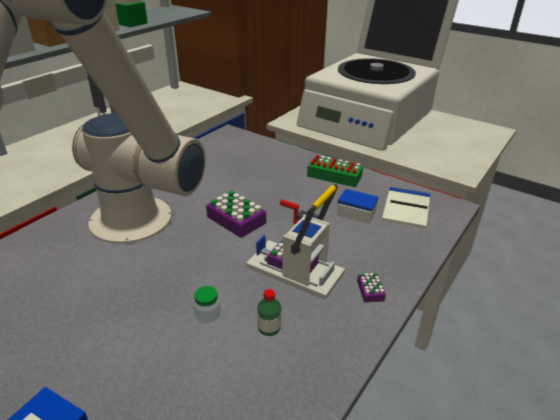

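View pics/top_c.png

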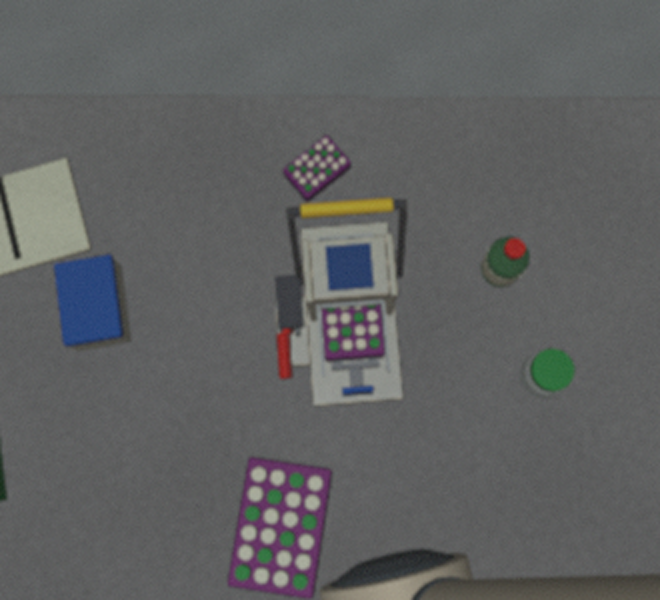

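Scene: press at (300,255), opening towards the robot with its feed plate at (260,243). The red catch knob is at (288,204) and the yellow bar at (325,200). Possible racks in the top picture are large (250,323), small (268,143), and the middle one in the press (285,218). The rack in the press is the one to use. The other red and yellow candidates are the red bottle cap, which is not a catch, and the green rack and notepad, which are irrelevant. Next I fit the press pose.

```bash
cat > h.py <<'E'
import numpy as np, cv2
from scipy.optimize import least_squares
from rig import monitor, eyes
M={"feed_plate":(-.156,0,.047),"catch_knob":(-.117,.09,.155),"catch_hinge":(-.117,.09,.04),"lever_grip":(.044,0,.283),"lever_hinge":(0,0,.14),"press":(0,0,0)}
def proj(P,c): return cv2.projectPoints(np.array(P,float).reshape(-1,3),np.array(c["rvec"]),np.array(c["tvec"]),np.array([[c["fx"],0,c["cx"]],[0,c["fy"],c["cy"]],[0,0,1.]]),None)[0][:,0]
def w(p,q): c,s=np.cos(p[2]),np.sin(p[2]); return (p[0]+c*q[0]-s*q[1],p[1]+s*q[0]+c*q[1],q[2])
def fit(obs,x0):  # obs: (cam_info,name,xy)
    f=lambda p:np.concatenate([proj(w(p,M[n]),c)[0]-xy for c,n,xy in obs])
    r=least_squares(f,x0,loss="soft_l1",f_scale=2); return r.x,f(r.x).reshape(-1,2)
def tool(target,yaw=None):
    "offset in tool axes (from current TCP) for TCP to reach target; world->tool"
    from scipy.spatial.transform import Rotation as R
    s=monitor.read_state(); Q=R.from_quat(s["tool_rot"])
    return Q.inv().apply(np.array(target)-s["position"]), s
E
python3 - <<'E'
from h import *
T=eyes.camera_info("top");S=eyes.camera_info("scene")
obs=[(T,"feed_plate",(289,256)),(T,"catch_knob",(251,241)),(T,"catch_hinge",(253,249)),(T,"lever_grip",(279,166)),(T,"lever_hinge",(286,195)),(T,"press",(285,205)),
(S,"feed_plate",(259,242)),(S,"catch_knob",(285,202)),(S,"catch_hinge",(282,233)),(S,"lever_grip",(325,196)),(S,"lever_hinge",(306,234))]
p,r=fit(obs,(.5,.1,0));print(p)
for o,e in zip(obs,r):print(o[1],np.round(e,1))
for n in M: print(n,np.round(w(p,M[n]),3))
# big rack/other ground points
K=np.array([[T["fx"],0,T["cx"]],[0,T["fy"],T["cy"]],[0,0,1]])
Rm=cv2.Rodrigues(np.array(T["rvec"]))[0]
C=-Rm.T@np.array(T["tvec"])
for u,v,z in [(236,290,.06),(274,294,.06),(269,358,.06)]:
    d=Rm.T@np.linalg.inv(K)@[u,v,1]; print((C+d*(z-C[2])/d[2]).round(3))
from scipy.spatial.transform import Rotation as R
print(R.from_quat(monitor.read_state()["tool_rot"]).as_matrix().round(3))
E
```

```text
[0.6303581  0.11513596 0.10727625]
feed_plate [-1.3  1.2]
catch_knob [1.  1.1]
catch_hinge [ 1.7 -1.9]
lever_grip [ 0.7 -1.3]
lever_hinge [-4.2  1.1]
press [-3.1  1.7]
feed_plate [-0.1  1.9]
catch_knob [-0.   1.5]
catch_hinge [2.4 1.1]
lever_grip [-1.2 -0.2]
lever_hinge [0.2 0.9]
feed_plate [0.475 0.098 0.047]
catch_knob [0.504 0.192 0.155]
catch_hinge [0.504 0.192 0.04 ]
lever_grip [0.674 0.12  0.283]
lever_hinge [0.63  0.115 0.14 ]
press [0.63  0.115 0.   ]
[0.384 0.241 0.06 ]
[0.373 0.136 0.06 ]
[0.205 0.148 0.06 ]
[[ 0.948  0.318 -0.   ]
 [ 0.318 -0.948  0.   ]
 [ 0.    -0.    -1.   ]]
```

```bash
python3 -m pendant '{"offset":[[0.426,-0.576,0],[0.426,-0.576,0],[0.426,-0.576,0],[0.426,-0.576,0],[0.426,-0.576,0],[0.426,-0.576,0],[0.426,-0.576,0],[0.426,-0.576,0],[0.426,-0.576,0],[0.426,-0.576,0],[0.426,-0.576,0],[0.426,-0.576,0]],"spin":[0.216,0.216,0.216,0.216,0.216,0.216,0.216,0.216,0.216,0.216,0.216,0.216],"gripper":[0,0,0,0,0,0,0,0,0,0,0,0]}' 40
python3 - <<'E'
from h import *
o,s=tool((.42,.09,.256));print(o.round(3))
E
```

```text
clock: 2.1
position: [0.3529, -0.1151, 0.2566]
tool_rot: [0.999, 0.054, 0.0, 0.0]
wrist_force: [2.2, -1.1, 0.4]
finger_gap: -0.0
[ 0.089 -0.197  0.001]
```

```bash
python3 -m pendant '{"offset":[[0.015,-0.033,0],[0.030,-0.066,0],[0.045,-0.1,0],[0.06,-0.133,0],[0.075,-0.166,0],[0.089,-0.197,0],[0.089,-0.197,0],[0.089,-0.197,0]],"spin":[0,0,0,0,0,0,0,0],"gripper":[0,0,0,0,0,0,0,0]}'
python3 - <<'E'
from h import *
s=monitor.read_state();print(s["position"].round(3))
c=eyes.camera_info("wrist");im=eyes.snapshot("wrist");cv2.imwrite("pics/w1.png",im[:,:,::-1])
p0=(.6304,.1151,.1073)
for n in M:
    print(n,proj(w(p0,M[n]),c).round(0),[(np.round(d["xy"]),round(d["p"],2)) for d in eyes.spot_point(n,"wrist")[:2]])
E
```

```text
clock: 2.77
position: [0.4205, 0.0918, 0.2565]
tool_rot: [0.998, 0.055, 0.0, 0.0]
wrist_force: [-0.1, -0.4, 0.2]
finger_gap: -0.0
[0.421 0.092 0.257]
feed_plate [[274. 132.]] [(array([278., 129.]), 0.97)]
catch_knob [[122.  72.]] [(array([125.,  61.]), 0.92)]
catch_hinge [[176.  87.]] [(array([181.,  78.]), 0.64)]
lever_grip [[  269. -1699.]] []
lever_hinge [[ 274. -156.]] []
press [[275. -42.]] []
```

View pics/w1.png

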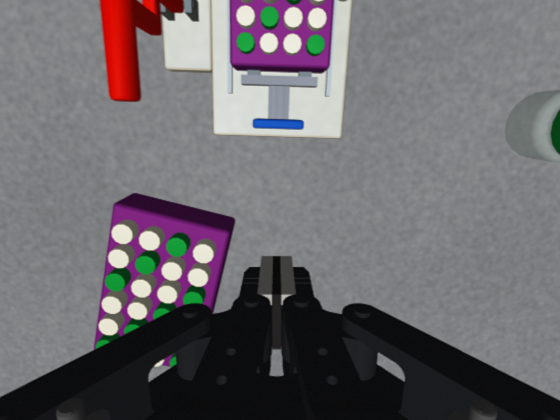

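The wrist view shows the blue plate at (278,125), the red knob bar at about (125,60), and the purple middle rack with 4 columns of caps on the bed. The large look-alike rack at (170,270) stays clear on the left. This close crop confirms the choice. Now I refine the fit.

Run:
```python
from h import *
T=eyes.camera_info("top");S=eyes.camera_info("scene");W=eyes.camera_info("wrist")
obs=[(T,"feed_plate",(289,256)),(T,"catch_knob",(251,241)),(T,"lever_grip",(279,166)),
(S,"feed_plate",(259,242)),(S,"catch_knob",(285,202)),(S,"lever_grip",(325,196)),(S,"lever_hinge",(306,234)),
(W,"feed_plate",(278,129)),(W,"catch_knob",(125,61)),(W,"catch_hinge",(181,78))]
p,r=fit(obs,(.63,.11,.1));print(p)
for o,e in zip(obs,r):print(o[1],np.round(e,1))
for n in M: print(n,np.round(w(p,M[n]),3))
pre=w(p,(-.20,0,.06)); print(pre, tool(pre)[0].round(3), tool(w(p,(-.20,0,.2)))[0].round(3))
from scipy.spatial.transform import Rotation as R
m=R.from_quat(monitor.read_state()["tool_rot"]).as_matrix(); print("heading",np.arctan2(m[1,0],m[0,0]))
```

```text
[0.63520029 0.10860412 0.09212625]
feed_plate [ 0.1 -0.4]
catch_knob [ 2.8 -1.2]
lever_grip [ 3.7 -3.3]
feed_plate [0.3 3.1]
catch_knob [0.7 2.9]
lever_grip [-1.   1.6]
lever_hinge [0.4 2.6]
feed_plate [-1.5 -2.4]
catch_knob [0.3 1. ]
catch_hinge [-2.5  2.9]
feed_plate [0.48  0.094 0.047]
catch_knob [0.51  0.187 0.155]
catch_hinge [0.51  0.187 0.04 ]
lever_grip [0.679 0.113 0.283]
lever_hinge [0.635 0.109 0.14 ]
press [0.635 0.109 0.   ]
(np.float64(0.43604841729654575), np.float64(0.09020492455690285), 0.06) [0.016 0.001 0.197] [0.016 0.001 0.057]
heading 0.10569261374788413
```

```bash
python3 -m pendant '{"offset":[[0.01,0.001,0.04],[0.01,0.001,0.08],[0.01,0.001,0.12],[0.01,0.001,0.155],[0.01,0.001,0.18],[0.01,0.001,0.197],[0.01,0.001,0.197],[0.01,0.001,0.197]],"spin":[0,0,0,0,0,0,0,0],"gripper":[0,0,0,0,0,0,0,0]}' && python3 -m pendant '{"offset":[[0.015,0,0],[0.03,0,0],[0.045,0,0],[0.055,0,0],[0.06,0,0],[0.06,0,0]],"spin":[0,0,0,0,0,0],"gripper":[0,0,0,0,0,0]}'
```

```text
clock: 3.78
position: [0.4302, 0.0891, 0.0595]
tool_rot: [0.999, 0.052, -0.0, 0.0]
wrist_force: [0.8, -0.7, 1.1]
finger_gap: -0.002
clock: 4.28
position: [0.4906, 0.095, 0.061]
tool_rot: [0.999, 0.052, 0.0, 0.0]
wrist_force: [-5.4, -2.7, 3.2]
finger_gap: 0.0
```

```bash
python3 -m pendant '{"offset":[[0.01,0,0],[0.018,0,0],[0.02,0,0],[0.022,0,0],[0.022,0,0]],"spin":[0,0,0,0,0],"gripper":[0,0,0,0,0]}'; python3 -m pendant '{"offset":[[0.001,0,0],[0.002,0,0],[0.003,0,0],[0.003,0,0]],"spin":[0,0,0,0],"gripper":[0,0,0,0]}'
```

```text
clock: 4.7
position: [0.5115, 0.0969, 0.0623]
tool_rot: [0.999, 0.052, -0.001, 0.0]
wrist_force: [-8.5, -3.8, -1.2]
finger_gap: 0.004
clock: 5.03
position: [0.5127, 0.0969, 0.0633]
tool_rot: [0.999, 0.052, -0.002, 0.001]
wrist_force: [-8.5, -0.7, -2.7]
finger_gap: -0.004
```

```bash
python3 -m pendant '{"offset":[[0.002,0,0],[0.004,0,0.001],[0.006,0,0.002],[0.006,0,0.002],[0.006,0,0.002]],"spin":[0,0,0,0,0],"gripper":[0,0,0,0,0]}'
python3 - <<'E'
from h import *
for n in ["top","scene","wrist"]:
    c=eyes.camera_info(n);im=eyes.snapshot(n);cv2.imwrite(f"pics/p_{n}.png",im[:,:,::-1])
    print(n,[(d["xy"],round(d["p"],2)) for t in ("feed_plate","rack") for d in eyes.spot_point(t,n)[:3]])
    p=(.635,.1095,.098)
    for x in (-.156,-.111):print("plate",proj(w(p,(x,0,.047)),c))
    for x in (-.04,0):print("rack",proj(w(p,(x,0,.02)),c))
E
```

```text
clock: 5.45
position: [0.5139, 0.0969, 0.0624]
tool_rot: [0.999, 0.052, -0.006, 0.001]
wrist_force: [-25.6, -4.6, 14.9]
finger_gap: -0.005
top [([265.6, 142.1], 0.57)]
plate [[289.13964768 255.60592729]]
plate [[287.58401345 239.82501597]]
rack [[285.12854603 217.04750577]]
rack [[283.81930873 203.75372085]]
scene [([274.7, 247.4], 0.51), ([238.5, 218.6], 0.82), ([371.1, 290.6], 0.77), ([305.8, 267.6], 0.61)]
plate [[259.25387528 245.11375525]]
plate [[272.09488137 249.84600767]]
rack [[292.79831134 264.59754902]]
rack [[304.83473895 269.11510793]]
wrist [([268.4, 262.5], 0.74)]
plate [[272.03469236 351.79135555]]
plate [[272.31395949 261.43624429]]
rack [[273.34071026  85.48619505]]
rack [[273.70915164 -20.65056544]]
```

View pics/p_wrist.png

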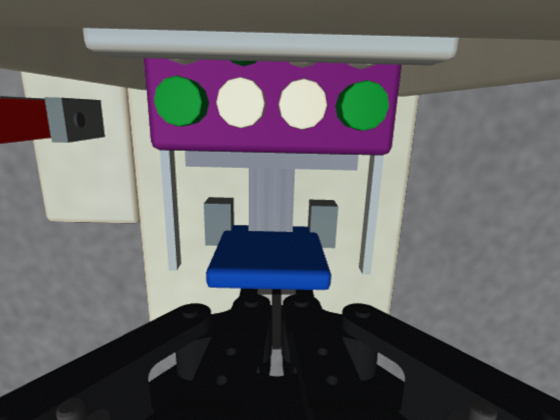

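The wrist picture shows the blue plate at its stop blocks (268,262) and the rack's front edge under the pressure plate. The force jumped from 8.5 to 25 N, which is the end stop. The scene detection of the rack (306,268) matches home (305,269). Now I retreat, rise and look at the knob.

```bash
python3 -m pendant '{"offset":[[-0.02,0,0],[-0.05,0,0],[-0.08,0,0],[-0.085,0,-0.03],[-0.085,0,-0.07],[-0.085,0,-0.11],[-0.085,-0.03,-0.15],[-0.085,-0.06,-0.18],[-0.085,-0.09,-0.2],[-0.085,-0.09,-0.2],[-0.085,-0.09,-0.2]],"spin":[0,0,0,0,0,0,0,0,0,0,0],"gripper":[0,0,0,0,0,0,0.02,0.04,0.04,0.04,0.04]}'
python3 - <<'E'
from h import *
c=eyes.camera_info("wrist");im=eyes.snapshot("wrist");cv2.imwrite("pics/w2.png",im[:,:,::-1])
p0=(.635,.1095,.098)
for n in ("feed_plate","catch_knob","catch_hinge"):
    print(n,proj(w(p0,M[n]),c).round(1),[(np.round(d["xy"],1),round(d["p"],2)) for d in eyes.spot_point(n,"wrist")[:2]])
print(tool(w(p0,(-.127,.09,.26)))[0].round(4))
E
```

```text
clock: 6.82
position: [0.423, 0.1794, 0.2663]
tool_rot: [0.999, 0.053, -0.004, 0.0]
wrist_force: [-0.6, -0.2, -0.2]
finger_gap: 0.471
feed_plate [[369.6 137.7]] [(array([369.3, 139.4]), 0.67)]
catch_knob [[276.3  84.9]] []
catch_hinge [[276.2  94.3]] [(array([277.3,  90.9]), 0.86)]
[ 0.0783 -0.0016  0.0018]
```

View pics/w2.png

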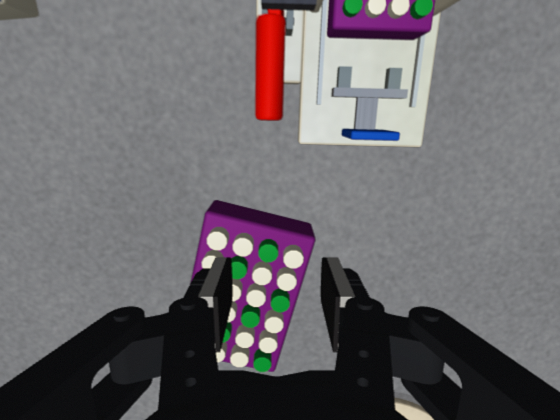

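The plate is back at rest at (370,135). The red knob bar is centred at column 269, rows 12–120, about 4 mm further out than nominal, so the catch is at about 0.04 rad. Now I grasp it.

```bash
python3 -m pendant '{"offset":[[0.03,-0.006,0],[0.06,-0.006,0],[0.078,-0.006,0.02],[0.078,-0.006,0.05],[0.078,-0.006,0.08],[0.078,-0.006,0.105],[0.078,-0.006,0.105],[0.078,-0.006,0.105]],"spin":[0,0,0,0,0,0,0,0],"gripper":[0.04,0.04,0.04,0.04,0.04,0.04,0.04,0.04]}' 20; python3 -m pendant '{"offset":[[0,0,0],[0,0,0],[0,0,0],[0,0,0],[0,0,0]],"spin":[0,0,0,0,0],"gripper":[0.02,0.01,0.01,0.01,0.01]}' 20
```

```text
clock: 7.68
position: [0.4969, 0.1896, 0.1559]
tool_rot: [0.999, 0.051, -0.009, 0.001]
wrist_force: [-0.1, -0.2, 1.5]
finger_gap: 0.471
clock: 8.1
position: [0.4975, 0.1897, 0.1571]
tool_rot: [0.999, 0.051, -0.008, 0.001]
wrist_force: [-1.0, -1.2, 9.1]
finger_gap: 0.201
```

```bash
python3 -m pendant '{"offset":[[0,-0.008,0.0],[0,-0.018,0.002],[0,-0.029,0.005],[0,-0.040,0.009],[0,-0.050,0.014],[0,-0.060,0.020],[0,-0.060,0.020]],"spin":[0,0,0,0,0,0,0],"gripper":[0.01,0.01,0.01,0.01,0.01,0.01,0.01]}' 20
```

```text
clock: 8.68
position: [0.4914, 0.2521, 0.1361]
tool_rot: [0.999, 0.052, -0.007, 0.001]
wrist_force: [3.8, 4.5, 7.4]
finger_gap: 0.2
```

```bash
python3 -m pendant '{"offset":[[0,-0.009,0.007],[0,-0.018,0.015],[0,-0.025,0.023],[0,-0.032,0.033],[0,-0.038,0.043],[0,-0.042,0.053],[0,-0.046,0.064],[0,-0.048,0.075],[0,-0.048,0.079],[0,-0.048,0.079]],"spin":[0,0,0,0,0,0,0,0,0,0],"gripper":[0.01,0.01,0.01,0.01,0.01,0.01,0.01,0.01,0.01,0.01]}' 20
```

```text
clock: 9.52
position: [0.4857, 0.3015, 0.0563]
tool_rot: [0.999, 0.052, -0.007, -0.0]
wrist_force: [1.8, 10.2, 10.1]
finger_gap: 0.202
```

```bash
python3 -m pendant '{"offset":[[0,0,0],[0,0,0],[0,0,0],[0,0,-0.03],[0,0,-0.07],[0,0,-0.11],[0,0,-0.15],[0,0,-0.19],[0,0,-0.23],[0,0,-0.27],[0,0,-0.31],[0,0,-0.31]],"spin":[0,0,0,0,0,0,0,0,0,0,0,0],"gripper":[0.04,0.045,0.045,0.045,0.045,0.045,0.045,0.045,0.045,0.045,0.045,0.045]}' 20
python3 - <<'E'
from h import *
from scipy.spatial.transform import Rotation as R
s=monitor.read_state();print(s["joint_pos"].round(3),s["finger_gap"])
m=R.from_quat(s["tool_rot"]).as_matrix(); print("heading",np.arctan2(m[1,0],m[0,0]))
p=(.635,.1095,.098)
print("over bar -.06",tool(w(p,(-.06,0,.36)))[0].round(3),"over bar",tool(w(p,(.044,0,.36)))[0].round(3))
c=eyes.camera_info("top");cv2.imwrite("pics/t3.png",eyes.snapshot("top")[60:360,110:440,::-1])
for t in ("catch_knob","lever_grip"):print([(d["xy"],d["p"]) for d in eyes.spot_point(t,"top")[:2]])
print(proj(w(p,(-.117,.09+.115*np.sin(1.4),.06)),c),proj(w(p,M["lever_grip"]),c))
E
```

```text
clock: 10.52
position: [0.4914, 0.3024, 0.3737]
tool_rot: [0.999, 0.052, -0.002, -0.002]
wrist_force: [1.2, 0.8, 0.3]
finger_gap: 0.528
[0.445 0.335 1.284 0.005 1.524 1.913] 0.5284076992499211
heading 0.10324145695938086
over bar -.06 [0.063 0.206 0.013] over bar [0.167 0.207 0.012]
[([216.4, 245.0], 0.62)]
[([282.6, 165.8], 0.75)]
[[215.51883024 248.26654251]] [[282.24546096 162.80685641]]
```

```bash
python3 -m pendant '{"offset":[[0.014,0.025,0],[0.028,0.05,0],[0.042,0.075,0],[0.056,0.1,0],[0.07,0.125,0],[0.084,0.15,0],[0.098,0.175,0],[0.112,0.2,0],[0.126,0.225,0],[0.14,0.25,0],[0.154,0.275,0],[0.167,0.297,0]],"spin":[-0.12,-0.24,-0.36,-0.48,-0.6,-0.72,-0.84,-0.96,-1.08,-1.2,-1.32,-1.44],"gripper":[0.05,0.05,0.05,0.05,0.05,0.05,0.05,0.05,0.05,0.05,0.05,0.05]}' 20
python3 -m pendant '{"offset":[[0,0,0],[0,0,0]],"spin":[-0.1,-0.1],"gripper":[0.05,0.05]}'
python3 - <<'E'
from h import *
from scipy.spatial.transform import Rotation as R
s=monitor.read_state()
m=R.from_quat(s["tool_rot"]).as_matrix(); print("heading",np.arctan2(m[1,0],m[0,0]),s["position"])
p=(.635,.1095,.098)
c=eyes.camera_info("wrist");cv2.imwrite("pics/w4.png",eyes.snapshot("wrist")[:,:,::-1])
for t in ("lever_grip","lever_hinge","catch_knob"):print(t,[(d["xy"],round(d["p"],2)) for d in eyes.spot_point(t,"wrist")[:2]],proj(w(p,M[t]),c))
print("bar px/mm",proj(w(p,(.054,0,.283)),c))
print("over bar",tool(w(p,(.044,0,.36)))[0].round(3))
E
```

```text
clock: 11.67
position: [0.6861, 0.0216, 0.3605]
tool_rot: [0.715, 0.699, -0.007, -0.006]
wrist_force: [0.0, 0.6, -0.7]
finger_gap: 0.586
clock: 11.83
position: [0.6859, 0.0202, 0.3572]
tool_rot: [0.678, 0.735, -0.008, -0.008]
wrist_force: [-0.7, -0.9, -0.2]
finger_gap: 0.582
heading 1.6522138554719403 [0.68589682 0.02016473 0.35716534]
lever_grip [([280.7, 67.1], 0.9)] [[280.44568528  64.97063367]]
lever_hinge [([235.0, 88.0], 0.96)] [[234.38415635  87.92514118]]
catch_knob [] [[ 83.56918275 -27.74871679]]
bar px/mm [[299.80885069  64.56282971]]
over bar [0.092 0.    0.   ]
```

View pics/w4.png

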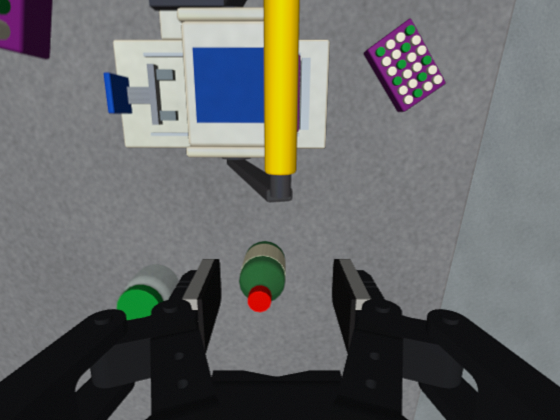

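The picture shows the yellow bar at (280,67), exactly as predicted (280,65), centred between the open fingers. The feed plate is back. Moving over the bar, down and grip.

```bash
python3 -m pendant '{"offset":[[0.03,0,0],[0.06,0,0],[0.092,0,0],[0.092,0,0],[0.092,0,0.03],[0.092,0,0.055],[0.092,0,0.066],[0.092,0,0.066],[0.092,0,0.066]],"spin":[0,0,0,0,0,0,0,0,0],"gripper":[0.05,0.05,0.05,0.05,0.05,0.05,0.05,0.05,0.05]}' 30; python3 -m pendant '{"offset":[[0,0,0],[0,0,0],[0,0,0],[0,0,0],[0,0,0]],"spin":[0,0,0,0,0],"gripper":[0.02,0.01,0.01,0.01,0.01]}' 30
python3 - <<'E'
from h import *
p=(.635,.1095,.098)
for a in np.arange(0,1.21,.1):
    print(round(a,1),tool(w(p,(.15*np.sin(.3-a),0,.146+.15*np.cos(.3-a))))[0].round(4))
E
```

```text
clock: 12.78
position: [0.6773, 0.1144, 0.2946]
tool_rot: [0.68, 0.733, -0.007, -0.007]
wrist_force: [-0.1, -0.2, 0.1]
finger_gap: 0.586
clock: 13.2
position: [0.6783, 0.1144, 0.2961]
tool_rot: [0.68, 0.733, -0.005, -0.006]
wrist_force: [4.9, 1.2, 6.0]
finger_gap: 0.201
0.0 [-0.0007  0.0008  0.0067]
0.1 [-0.001  -0.0137  0.0033]
0.2 [-0.0014 -0.0286  0.0013]
0.3 [-0.0017 -0.0436  0.0007]
0.4 [-0.0021 -0.0585  0.0017]
0.5 [-0.0024 -0.0733  0.0042]
0.6 [-0.0028 -0.0878  0.0081]
0.7 [-0.0031 -0.1018  0.0135]
0.8 [-0.0034 -0.1152  0.0202]
0.9 [-0.0037 -0.1278  0.0283]
1.0 [-0.004  -0.1396  0.0375]
1.1 [-0.0043 -0.1504  0.0479]
1.2 [-0.0046 -0.1601  0.0593]
```

```bash
python3 -m pendant '{"offset":[[0,-0.0145,-0.003],[-0.001,-0.029,-0.005],[-0.001,-0.044,-0.006],[-0.001,-0.059,-0.005],[-0.002,-0.074,-0.002],[-0.002,-0.088,0.002],[-0.002,-0.102,0.007],[-0.002,-0.102,0.007]],"spin":[0,0,0,0,0,0,0,0],"gripper":[0.01,0.01,0.01,0.01,0.01,0.01,0.01,0.01]}' 40
python3 - <<'E'
from h import *
p=(.635,.1095,.098)
for a in np.arange(.6,1.26,.1):
    print(round(a,1),tool(w(p,(.15*np.sin(.3-a),0,.153+.15*np.cos(.3-a))))[0].round(4))
E
```

```text
clock: 13.87
position: [0.5755, 0.1053, 0.2916]
tool_rot: [0.68, 0.733, -0.004, -0.005]
wrist_force: [2.5, 6.1, 8.9]
finger_gap: 0.191
0.6 [-0.0013  0.0152 -0.0049]
0.7 [-0.0016  0.0012  0.0004]
0.8 [-0.002  -0.0122  0.0071]
0.9 [-0.0023 -0.0249  0.0151]
1.0 [-0.0026 -0.0367  0.0244]
1.1 [-0.0029 -0.0475  0.0347]
1.2 [-0.0031 -0.0572  0.0461]
```

```bash
python3 -m pendant '{"offset":[[-0.002,-0.012,0.007],[-0.002,-0.025,0.015],[-0.003,-0.037,0.024],[-0.003,-0.047,0.035],[-0.003,-0.057,0.046],[-0.003,-0.059,0.048],[-0.003,-0.059,0.048],[-0.003,-0.059,0.048]],"spin":[0,0,0,0,0,0,0,0],"gripper":[0.01,0.01,0.01,0.01,0.01,0.01,0.01,0.01]}' 40
python3 - <<'E'
from h import *
p=(.635,.1095,.098)
for a in (1.1,1.2):print(a,np.round(w(p,(.15*np.sin(.3-a),0,.153+.15*np.cos(.3-a))),3))
for n in ("top","scene"):
    c=eyes.camera_info(n);im=eyes.snapshot(n);cv2.imwrite(f"pics/e_{n}.png",im[:,:,::-1])
    for t in ("lever_grip","catch_knob","feed_plate","rack"):print(n,t,[(np.round(d["xy"]),round(d["p"],2)) for d in eyes.spot_point(t,n)[:3]])
    for a in (1.0,1.1,1.2):print(a,proj(w(p,(.15*np.sin(.3-a),0,.14+.15*np.cos(.3-a))),c).round(1))
    print(proj(w(p,(-.117,.09+.115*np.sin(1.4),.06)),c).round(),proj(w(p,M["feed_plate"]),c).round(),proj(w(p,(0,0,.02)),c).round())
im=cv2.imread("pics/e_scene.png");cv2.imwrite("pics/e_c.png",cv2.resize(im[120:340,180:400],None,fx=2.7,fy=2.7,interpolation=cv2.INTER_CUBIC))
E
```

```text
clock: 14.53
position: [0.5177, 0.0987, 0.2459]
tool_rot: [0.68, 0.733, -0.002, -0.004]
wrist_force: [2.9, 8.0, 9.9]
finger_gap: 0.19
1.1 [0.528 0.099 0.258]
1.2 [0.518 0.098 0.246]
top lever_grip []
top catch_knob []
top feed_plate [(array([290., 251.]), 0.4)]
top rack [(array([251., 326.]), 0.92), (array([270., 145.]), 0.61)]
1.0 [[287.9 222.6]]
1.1 [[288.3 227.8]]
1.2 [[288.6 232.5]]
[[216. 248.]] [[289. 256.]] [[284. 204.]]
scene lever_grip [(array([271., 197.]), 0.62)]
scene catch_knob [(array([303., 211.]), 0.36)]
scene feed_plate [(array([259., 244.]), 0.5)]
scene rack [(array([304., 269.]), 0.95), (array([372., 291.]), 0.69), (array([237., 219.]), 0.59)]
1.0 [[276.7 192. ]]
1.1 [[273.2 194.1]]
1.2 [[270.1 196.6]]
[[302. 212.]] [[259. 245.]] [[305. 269.]]
```

View pics/e_c.png

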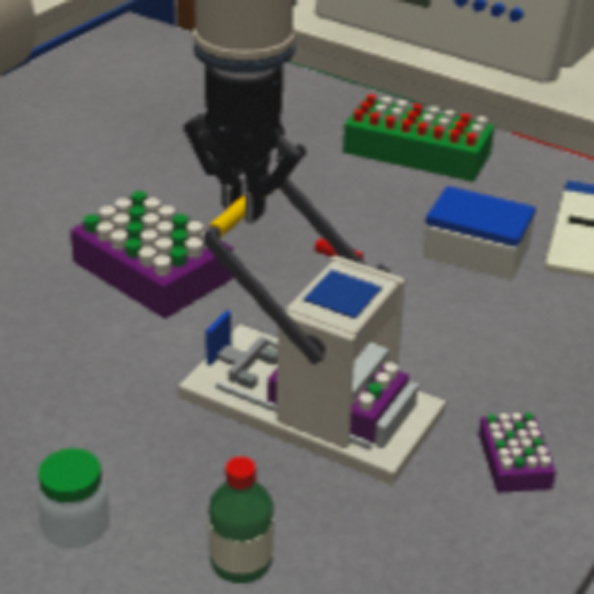

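The lever bar at (271,197) matches 1.2 rad (270,197). The catch (303,211), feed plate (259,244) and rack (304,269) are all where they should be, and the bystanders are standing. I hold with a slight extra pull, then hand in.

```bash
python3 -m pendant '{"offset":[[0,-0.002,0.002],[0,-0.002,0.002],[0,-0.002,0.002],[0,-0.002,0.002],[0,-0.002,0.002],[0,-0.002,0.002],[0,-0.002,0.002],[0,-0.002,0.002],[0,-0.002,0.002],[0,-0.002,0.002]],"spin":[0,0,0,0,0,0,0,0,0,0],"gripper":[0.01,0.01,0.01,0.01,0.01,0.01,0.01,0.01,0.01,0.01]}' 40
python3 - <<'E'
from rig import monitor, order
s=monitor.read_state();print(s["position"],s["joint_vel"].round(3),s["wrist_force"])
if s["position"][2]<.252 and s["finger_gap"]>.1: print(order.sign_off())
E
```

```text
clock: 15.87
position: [0.5174, 0.0988, 0.2456]
tool_rot: [0.68, 0.733, -0.001, -0.003]
wrist_force: [2.0, 2.7, 12.8]
finger_gap: 0.193
[0.51740841 0.0988156  0.24557365] [ 0.001  0.001  0.001  0.004 -0.002  0.   ] [ 2.00469251  2.65625977 12.78804282]
the job is handed in; nothing more can be done
None
```

The job is handed in at about 15.9 s of the 69 s allowed. The feed plate went in to its stop and sprang back, the catch is flipped to its stop, and the gripper still holds the lever bar down.

- **Feed plate and rack:** the push force jumped from 8.5 N to 25 N at the end stop. In the last scene picture the plate is back at rest and the rack is seen at its home position, both within 1–2 px of where they should be.
- **Catch:** its knob was seen within 1–2 px of the 1.4 rad position.
- **Lever:** the gripper position and the scene detection both match about 1.2 rad. The arm is still, the bar is gripped (finger opening about 16–17 mm) and the wrist force is about 13 N.
- **Bystanders:** the tip box, bottle and jar look upright in the last picture. I did not measure their positions.

The force of the pressure plate on the rack could not be measured; I infer it from the lever angle. In the last top picture the lever, catch and middle rack were not detected (arm overhead). Its one feed plate reading, at low confidence, lay 5 px off, so the final check rests on the scene camera and the arm's own position.

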